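# Draw the bottom bar blank from its stack magazine and lay it on the welding jig

### The arm

A 6-joint arm with a two-finger parallel gripper is mounted at the origin on the work surface. World frame = base frame: x ahead of the robot, y to its left, z up, the work surface at z = 0. Lengths are in m, angles in degrees, forces in N, time in s.
With the tool pointing down it reaches from about 0.25 to 0.725 m from the base axis. Payload 9.7 kg.
Tool frame: the origin (TCP) lies at the very end of the fingers, on their centre line; the grasp point (between the pads) lies 19 mm behind it (bot.grip_point_offset is the distance from the TCP to the grasp point, in m); y points along the fingers, x is the direction in which the jaws open and shut, and the axes are right-handed (so a half turn about y gives the same grasp; the last joint's range is limited). The gripper opens to 85 mm and grips with 20 to 120 N. Pads are 22 mm wide; open, the fingers measure 114 mm over their backs; the gripper's body (76 mm by 85 mm) begins 54 mm behind the grasp point. The pads swing forward as they close: fully open they stand 13 mm farther back than shut.
Start: joints at [71.448, 4.979, 10.078, 95.1, 0, 90], TCP at [0.175, 0.521, 0.231] pointing down, gripper open.
Joint ranges: [-179.16, 179.16], [-48.56, 103.87], [-65.8, 70.77], [-126.05, 130.52], [-82.76, 87.17], [-180, 180]. Speed limits (degrees/s): [127.2, 127.2, 147.25, 180, 180, 180].

### API

Orientations are given as [roll, pitch, yaw] about the fixed x, y, z axes, in that order (R = Rz(yaw) Ry(pitch) Rx(roll)).
In Python, from workcell import bot gives the robot as it stands.
- The arm moves only by the shell command python3 -m inch 'ROWS' [FORCE]. ROWS is JSON, a list of rows, each a list of 3 entries, a list of its own where there are three numbers: the shift along the tool's x, y, z in mm, then the turn, a rotation vector about the tool's x, y, z in rad, then the finger opening in mm, from 0 to 85.4. In form: [[[x, y, z], [ax, ay, az], grip], ...]. A call has 1 to 20 rows; each row is the pose to reach, as a shift and turn from the pose measured when the call began, along the tool's axes at that moment; what a row does not reach only later rows make up. A row lasts 1/10 s, in which the tool goes at most 50 mm and 8.59 degrees, less where a joint would pass 70% of its speed; a pose out of reach is approached as far as the arm can. A call with a gripper value outside its range is refused whole. The fingers move at their own pace and stop on an object; FORCE is the grip in N (left out, the last holds). Time passes only in rows, so rows that repeat a pose let the fingers close. It gives the time, the measured TCP pose, the force and the opening at its end, in the units of the state.
- bot.get_obs(): the state, without advancing time (a new reading comes with each control period).
- bot.camera(name): name is "scene" or "top" or "wrist"; returns a dict with "frame" (480x640x3 uint8, red, green, blue), "mtx" (3x3 intrinsics, pixels), "origin" and "orientation" of the camera in the world. Camera axes: x right, y down, z forward; pixel columns grow to the right and rows downward; lengths in m; the calibration is good to about 2 mm. A picture is of the moment at which its call begins. There is no depth.
- bot.job_done(): hands the job in, once; it reports no verdict.
Trained networks look in a picture, given as the dict that the camera call returned (one of the last four; its "shot" number tells which), for a name from the list of things; names that differ only in an ending like _2 or _b are one class to them, and where a whole thing is asked for, a point or a joint stands for the part that bears it (a point fixed in the world has none). Each returns a list of dicts, best first, with "confidence" (0 to 1); they miss things now and then, are a little off and sometimes report something else, mostly with a low value. They report only what shows in the picture. A call takes as long as a camera call. They do not tell look-alikes from the thing itself.
- bot.search_frame(picture, name): "box" ([left, top, right, bottom] in pixels, round what is visible of it).
- bot.cut_out(picture, name): "region" (480x640 bool, what is visible of it) and "box" ([left, top, right, bottom] in pixels, round what is visible of it).
The state is a dict: "time": time; "q": joint angles; "qd": joint speeds; "joint_efforts": joint torques, N m; "ee_pos": TCP position; "tcp_rot": TCP orientation; "wrist_force": force on the tool from outside, world axes, zero at the start; "torque": the same for the moment, N m; "opening": finger opening in m.
Only numpy, scipy, OpenCV 4.12 (cv2) and the standard library are available. Lean on these libraries where they do the work, as an engineer would, in place of code of your own. Each camera call takes 0.05 s, during which the arm holds its last target. There are 200 camera calls.

### The job

Two open-topped magazines on the welding bench hold stacks of flat aluminium bar. From the one with the narrower bars, pull the bottom bar, the one poking out of the slot, straight out through the slot so that the stack behind it drops down and stays in the magazine. Then lay that bar flat on the raised block of the welding jig, centred on it and lying along the jig's long base plate, and let go.

Things in the scene. Friction and masses are not known exactly. Their poses are not given: they have to be found in the camera images.
- blank_centre (a point): Centre (half-way up) of the bottom bar of the narrow stack: bare aluminium flat bar 140 x 36 x 6 mm, 65 to 110 g, x along its length, z up. It starts level, 37 mm above the table, its -x end poking 43 mm out of the slot with free air beside and below; the rest lies under three more bars. Pinched across its 36 mm width and drawn along -x it drags a few newtons and is free of the slot after 97 mm.
- second_centre (a point): Centre of the second bar from the bottom of the narrow stack, same size; it starts 43 mm above the table and sinks 6 mm onto the magazine's floor when the bottom bar has gone. It stays in the magazine.
- magazine: Narrow magazine, a fixed steel box open at the top, 154 (x) x 50 (y) x 66 mm high; origin at the centre of its underside, z up. Solid floor 34 mm high. Its -x end wall (outer face at x = -77 mm) leaves a 9 mm high slot above the floor, which passes one bar towards -x. Its 70 mm wide twin with 56 mm wide bars stands about 160 mm away, nearer to or farther from the robot, facing much the same way.
- jig_top (a point): Centre of the top face of the jig's block. The fixed jig is a base plate 160 (x) x 90 (y) x 8 mm flat on the table, with a block 50 (x) x 34 (y) mm on its middle whose top is 36 mm above the table. x along the long base plate, z up. A bar laid centred along x overhangs the block by 45 mm at both ends, so fingers at its end pass clear of the block.
Not all that is in view belongs to the job. Leave any brown look-alike of the part that bears blank_centre alone.

How it is judged:
By the outcome, as a careful person would: the job done as asked, in the order asked, and still so for the second after the job is handed in, with the robot touching nothing.
It also fails if it takes over 42 s, if anything falls off the work surface, if the arm or the gripper's body presses on something with over 40 N, if the wrist force passes 120 N, or if a joint passes its speed limit or range.

## Working session

There is one attempt and no reset: what is moved stays moved. The work goes in short steps, Python scripts to look and compute and a shell command to move; the robot and the scene stay as the last step left them, time stands still between calls to the robot, and variables do not carry over. Pictures are saved under pics/ and viewed, about 8 in all and at most 12, crops included, and the job is handed in when it is done.

```bash
ls; mkdir -p pics; python3 - <<'E'
from workcell import bot
import cv2,numpy as np
o=bot.get_obs();print(o['time'],o['ee_pos'],o['tcp_rot'],o['opening'])
ims=[]
for n in ['scene','top']:
    p=bot.camera(n);print(n,p['mtx'].tolist() if hasattr(p['mtx'],'tolist') else p['mtx'],p['origin'],p['orientation'])
    cv2.imwrite(f'pics/{n}0.png',cv2.cvtColor(p['frame'],cv2.COLOR_RGB2BGR))
    for k in ['blank_centre','second_centre','magazine','jig_top']:
        print(n,k,[(np.round(d['box']).tolist(),round(d['confidence'],2)) for d in bot.search_frame(p,k)][:5])
E
```

```text
pics
0.0 [0.17491699 0.52117473 0.23057502] [-8.99998439e+01  7.83903114e-02  7.14453242e+01] 0.08539213097391415
scene [[500.66319438625976, 0.0, 323.383417037653], [0.0, 500.66319438625976, 234.8611425279529], [0.0, 0.0, 1.0]] [0.92558944 0.45937812 0.9623314 ] [-150.97359068    0.17656792  132.29688031]
scene blank_centre [([315.0, 276.0, 337.0, 305.0], 0.76), ([454.0, 292.0, 478.0, 362.0], 0.74)]
scene second_centre []
scene magazine [([327.0, 282.0, 414.0, 355.0], 0.88)]
scene jig_top [([194.0, 122.0, 262.0, 176.0], 0.64)]
top [[451.0325229775212, 0.0, 320.1244959127759], [0.0, 451.0325229775212, 237.02521086685366], [0.0, 0.0, 1.0]] [0.42172486 0.12179374 0.91020484] [-171.85452612   -2.07531308  -91.02054295]
top blank_centre [([255.0, 181.0, 275.0, 202.0], 0.95), ([114.0, 236.0, 169.0, 303.0], 0.61)]
top second_centre []
top magazine [([169.0, 178.0, 258.0, 224.0], 0.63)]
top jig_top [([434.0, 231.0, 516.0, 282.0], 0.75)]
```

View pics/top0.png

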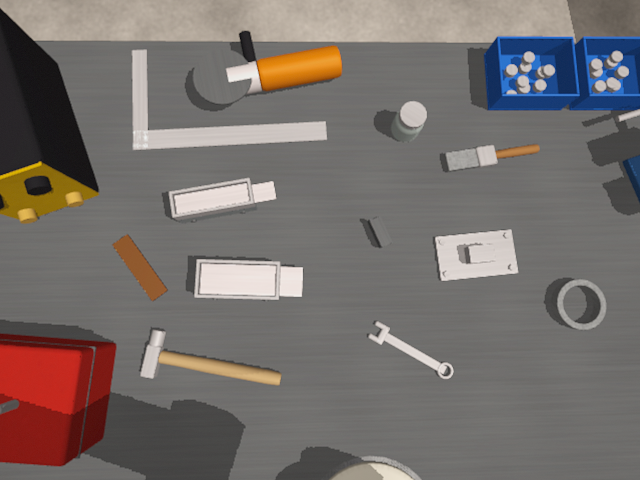

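View pics/scene0.png

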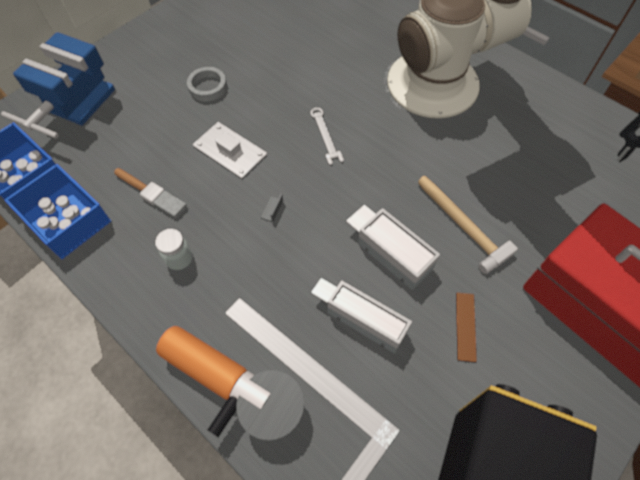

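The top image shows two magazines: the upper one at (169–275, 178–222), whose tongue is ~20 px wide at (255–275, 181–202), and the lower one at (195–303, 258–300), whose tongue is ~30 px wide. The upper one fits as the narrow magazine. The brown bar at (140, 268) is the look-alike. The jig is at (476, 255), and its block is at (481, 254).

```bash
cat > h.py <<'E'
import numpy as np,cv2
from scipy.spatial.transform import Rotation as R
def P(p,uv,z):
    "pixels -> world points on the plane z"
    uv=np.atleast_2d(uv).astype(float); r=np.c_[uv,np.ones(len(uv))]@np.linalg.inv(np.array(p['mtx'])).T
    d=r@R.from_euler('xyz',p['orientation'],degrees=True).as_matrix().T; o=np.array(p['origin'])
    return o+d*((z-o[2])/d[:,2:])
def rect(p,reg,z):
    "min-area rectangle (mm) of a region on plane z"
    v,u=np.nonzero(reg); w=P(p,np.c_[u,v],z)[:,:2]*1000
    return cv2.minAreaRect(w.astype(np.float32))
def save(p,f,box=None,k=1):
    im=cv2.cvtColor(p['frame'],cv2.COLOR_RGB2BGR)
    if box: im=im[box[1]:box[3],box[0]:box[2]]
    cv2.imwrite(f,cv2.resize(im,None,fx=k,fy=k,interpolation=cv2.INTER_CUBIC))
E
python3 - <<'E'
from workcell import bot
from h import *
for n in ['top','scene']:
    p=bot.camera(n)
    for k,z in [('blank_centre',.04),('magazine',.066),('jig_top',.008)]:
        for d in bot.cut_out(p,k)[:2]: print(n,k,np.round(d['box']),round(d['confidence'],2),d['region'].sum(),np.round(np.concatenate([np.ravel(x) for x in rect(p,d['region'],z)]),1))
    if n=='top':
        a=p['frame'][165:315,160:310];b=p['frame'][215:295,425:525]
        save(p,'pics/crop1.png',[160,165,310,315],4)
E
```

```text
top blank_centre [254. 182. 276. 202.] 0.98 390 [636.5 197.6  36.9  42.6   9.4]
top blank_centre [117. 238. 167. 301.] 0.81 1374 [492.4 433.4 136.2  37.2  36. ]
top magazine [167. 176. 261. 224.] 0.56 1454 [613.1 291.6  67.1 159.    9.6]
top jig_top [435. 230. 517. 278.] 0.91 3457 [ 509.5 -229.8   90.9  162.3    4.7]
scene blank_centre [456. 293. 478. 364.] 0.83 1231 [512.5 449.1 134.1  35.   34.9]
scene blank_centre [310. 276. 336. 302.] 0.81 310 [640.3 196.5  37.1  36.1   9.1]
scene magazine [330. 284. 412. 351.] 0.57 1339 [632.6 299.3  69.3 154.8  10.6]
scene jig_top [194. 123. 265. 179.] 0.77 2079 [ 512.6 -228.2   94.2  165.7    4.7]
```

View pics/crop1.png

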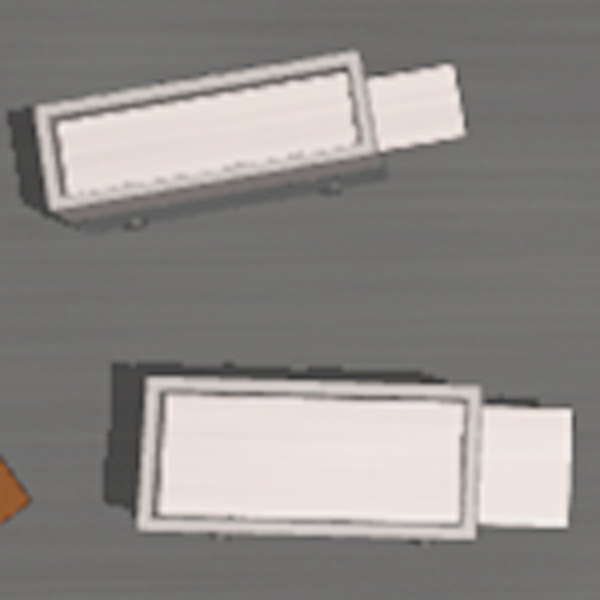

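The enlarged crop confirms it. The upper magazine's tongue at (255–276, 181–202) measures 36.9 x 42.6 mm, so it is the narrow stack; the lower tongue is clearly wider. I'm moving above it for a close look.

```bash
python3 -m inch '[[[-160,0,-540],[0,1.08,0],85],[[-160,0,-540],[0,1.08,0],85],[[-160,0,-540],[0,1.08,0],85],[[-160,0,-540],[0,1.08,0],85],[[-160,0,-540],[0,1.08,0],85],[[-160,0,-540],[0,1.08,0],85],[[-160,0,-540],[0,1.08,0],85],[[-160,0,-540],[0,1.08,0],85],[[-160,0,-540],[0,1.08,0],85],[[-160,0,-540],[0,1.08,0],85],[[-160,0,-540],[0,1.08,0],85],[[-160,0,-540],[0,1.08,0],85],[[-160,0,-540],[0,1.08,0],85],[[-160,0,-540],[0,1.08,0],85],[[-160,0,-540],[0,1.08,0],85]]' 60
python3 - <<'E'
from workcell import bot
from h import *
o=bot.get_obs();print(o['time'],o['ee_pos'],o['tcp_rot'],o['q'])
p=bot.camera('wrist');print(p['origin'],p['orientation']);save(p,'pics/w1.png')
for d in bot.cut_out(p,'blank_centre')[:3]: print(d['box'],d['confidence'],d['region'].sum(),rect(p,d['region'],.04))
E
```

```text
time: 2.4
ee_pos: [0.6351, 0.199, 0.2318]
tcp_rot: [-90.0, -0.0, 9.6]
wrist_force: [0.5, 0.7, 1.0]
opening: 0.0852
2.4 [0.63505041 0.19903759 0.23179996] [-8.99845379e+01 -1.65009825e-02  9.64987249e+00] [1.73964334e+01 2.20095981e+01 3.04226554e+01 9.83946228e+01
 1.30968010e-02 9.77465608e+01]
[0.6233041  0.27266181 0.37435532] [1.62769038e+02 3.14509306e-02 9.65521758e+00]
```

View pics/w1.png

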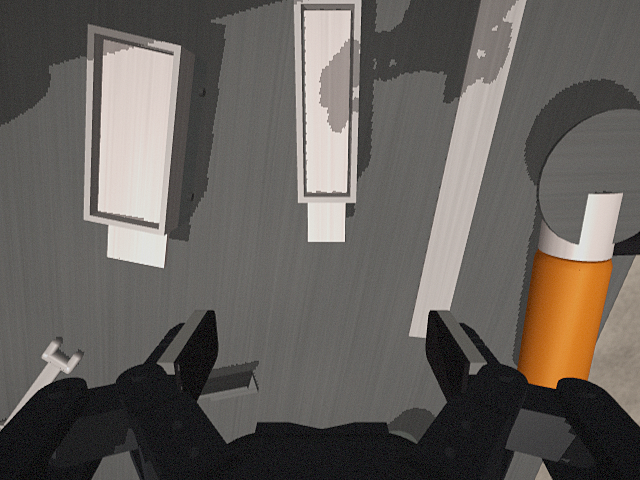

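The wrist view shows the narrow magazine at (297–358, 2–203). Its tongue end corners are at about (308, 242) and (345, 242), and the wide magazine is at left. The network missed the tongue here, so I'll refine the corners from the brightness.

```bash
python3 - <<'E'
from workcell import bot
from h import *
p=bot.camera('wrist'); g=cv2.cvtColor(p['frame'],cv2.COLOR_RGB2GRAY)
reg=np.zeros_like(g);reg[208:250,300:352]=(g[208:250,300:352]>185)
v,u=np.nonzero(reg);print(u.min(),u.max(),v.min(),v.max())
for r in (212,220,228,236,240):
    c=np.nonzero(reg[r])[0];print(r,c.min(),c.max(),np.round(P(p,[[c.min()-.5,r],[c.max()+.5,r]],.04)[:,:2]*1000,1).tolist())
e=P(p,[[u.min(),v.max()+.5],[u.max(),v.max()+.5]],.04)[:,:2]*1000;print('end',e,e.mean(0))
m=P(p,[[297,203],[358,203]],.066)*1000;print('mag front top corners',m)
m=P(p,[[303,4],[358,4],[305,195],[352,195]],.066)*1000;print(m)
E
```

```text
308 344 208 241
212 308 344 [[622.1, 201.4], [656.5, 207.2]]
220 308 344 [[623.3, 193.7], [657.9, 199.6]]
228 308 344 [[624.5, 186.0], [659.4, 191.9]]
236 308 344 [[625.8, 178.2], [660.9, 184.1]]
240 308 344 [[626.4, 174.2], [661.6, 180.2]]
end [[627.11928154 172.79043399]
 [661.43827726 178.6404297 ]] [644.2787794  175.71543184]
mag front top corners [[612.01014744 213.19806058  66.        ]
 [663.93029825 222.04746734  66.        ]]
[[594.31956928 361.23401452  66.        ]
 [634.50308639 368.08010181  66.        ]
 [617.74760691 221.2037028   66.        ]
 [657.48804596 227.97703423  66.        ]]
```

The end centre is at about (643.5, 176) and the direction at about 9.6°. All three cameras agree within 4 mm. Descending now.

```bash
python3 -m inch '[[[5,30,-7],[0,0,0],70],[[5,70,-7],[0,0,0],70],[[5,110,-7],[0,0,0],70],[[5,150,-7],[0,0,0],70],[[5,180,-7],[0,0,0],70],[[5,200,-7],[0,0,0],70],[[5,210,-7],[0,0,0],70],[[5,217,-7],[0,0,0],70],[[5,217,-7],[0,0,0],70],[[5,217,-7],[0,0,0],70]]' 60
python3 - <<'E'
from workcell import bot
from h import *
p=bot.camera('wrist');save(p,'pics/w2.png')
E
```

```text
time: 3.55
ee_pos: [0.642, 0.1933, 0.0163]
tcp_rot: [-90.0, -0.1, 9.7]
wrist_force: [0.9, -0.3, 0.5]
opening: 0.07
```

View pics/w2.png

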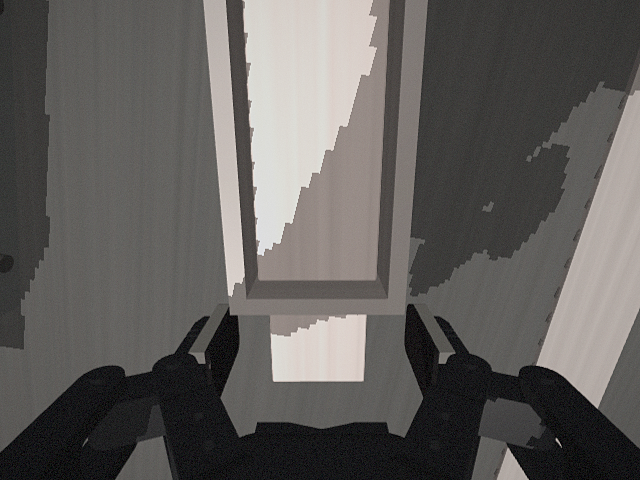

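The tongue (272–366, end at row 382) is centred between the pads, and the fingers are clear of the magazine wall. Closing the gripper.

```bash
python3 - <<'E'
from workcell import bot
from h import *
p=bot.camera('wrist');o=bot.get_obs();print(P(p,[[319,382.]],.04)[0],o['ee_pos'])
E
python3 -m inch '[[[0,0,0],[0,0,0],30],[[0,0,0],[0,0,0],30],[[0,0,0],[0,0,0],30],[[0,0,0],[0,0,0],30],[[0,0,0],[0,0,0],30],[[0,0,0],[0,0,0],30],[[0,0,0],[0,0,0],30],[[0,0,0],[0,0,0],30]]' 60
```

```text
[0.64489972 0.17548248 0.04      ] [0.64216892 0.19320255 0.01637931]
time: 4.45
ee_pos: [0.6425, 0.1933, 0.0173]
tcp_rot: [-90.0, -0.2, 9.7]
wrist_force: [-1.4, -0.6, 5.2]
opening: 0.0347
```

```bash
python3 -m inch '[[[0,0,-5],[0,0,0],30],[[0,0,-12],[0,0,0],30],[[0,0,-20],[0,0,0],30],[[0,0,-28],[0,0,0],30],[[0,0,-36],[0,0,0],30],[[0,0,-44],[0,0,0],30],[[0,0,-52],[0,0,0],30],[[0,0,-60],[0,0,0],30],[[0,0,-68],[0,0,0],30],[[0,0,-76],[0,0,0],30],[[0,0,-84],[0,0,0],30],[[0,0,-92],[0,0,0],30],[[0,0,-100],[0,0,0],30],[[0,0,-108],[0,0,0],30],[[0,0,-116],[0,0,0],30],[[0,0,-120],[0,0,0],30],[[0,0,-120],[0,0,0],30],[[0,0,-120],[0,0,0],30]]' 60
python3 - <<'E'
from workcell import bot
from h import *
p=bot.camera('wrist');save(p,'pics/w3.png')
E
```

```text
time: 6.25
ee_pos: [0.6626, 0.075, 0.0172]
tcp_rot: [-90.0, -0.2, 9.7]
wrist_force: [-0.3, 0.8, -1.3]
opening: 0.0347
```

View pics/w3.png

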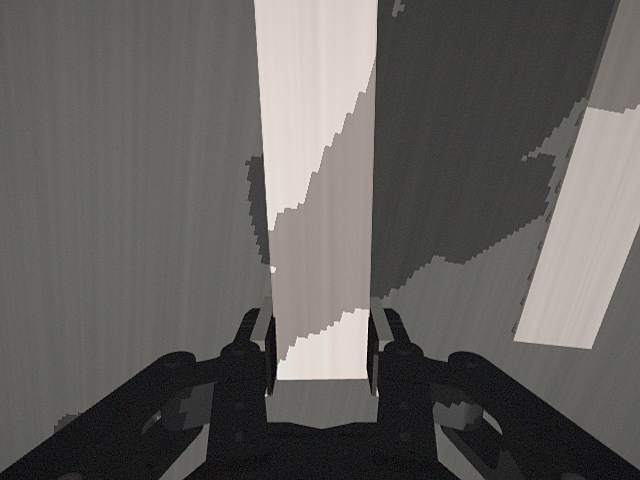

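The bar is out. Its near end is still at row 380, so it hasn't slipped, and it is level and straight. Lifting it and moving over the jig.

```bash
python3 -m inch '[[[0,-20,0],[0,0,0],30],[[0,-45,0],[0,0,0],30],[[0,-70,0],[0,0,0],30],[[-20,-80,-35],[0,0.02,0],30],[[-40,-80,-65],[0,0.04,0],30],[[-60,-80,-95],[0,0.06,0],30],[[-80,-80,-130],[0,0.087,0],30],[[-100,-80,-160],[0,0.087,0],30],[[-120,-80,-190],[0,0.087,0],30],[[-140,-80,-222],[0,0.087,0],30],[[-160,-80,-254],[0,0.087,0],30],[[-180,-80,-286],[0,0.087,0],30],[[-195,-80,-310],[0,0.087,0],30],[[-205,-80,-326],[0,0.087,0],30],[[-205,-80,-326],[0,0.087,0],30],[[-205,-80,-326],[0,0.087,0],30],[[-205,-80,-326],[0,0.087,0],30]]' 60
python3 - <<'E'
from workcell import bot
from h import *
o=bot.get_obs();print(o['ee_pos'],o['tcp_rot'])
ims=[]
for n in ['wrist','top']:
    p=bot.camera(n)
    for k,z in [('jig_top',.008),('blank_centre',.12)]:
        for d in bot.cut_out(p,k)[:3]: print(n,k,np.round(d['box']),round(d['confidence'],2),d['region'].sum(),rect(p,d['region'],z))
    if n=='wrist': ims.append(cv2.resize(p['frame'],(560,420)))
    else: ims.append(cv2.resize(p['frame'][165:225,160:285],(375,180)));q=p
c=np.zeros((600,560,3),np.uint8);c[:420]=ims[0];c[420:,:375]=ims[1]
cv2.imwrite('pics/w4.png',c[:,:,::-1])
E
```

```text
time: 8.0
ee_pos: [0.5154, -0.2798, 0.0963]
tcp_rot: [-89.9, -0.2, 4.7]
wrist_force: [-0.1, -0.5, -0.7]
opening: 0.0343
[ 0.51538813 -0.27982475  0.09629414] [-89.93544278  -0.21543503   4.74623928]
wrist jig_top [242.  35. 402. 299.] 0.68 8876 ((513.070556640625, -232.66183471679688), (90.87577819824219, 160.22235107421875), 4.94139289855957)
wrist blank_centre [248.   1. 379. 385.] 0.84 40764 ((511.4124755859375, -232.60501098632812), (35.905338287353516, 127.83042907714844), 5.488037586212158)
top jig_top [435. 231. 519. 279.] 0.68 2283 ((509.3157958984375, -230.50143432617188), (92.4115219116211, 163.31710815429688), 5.0311970710754395)
top blank_centre [115. 237. 170. 302.] 0.63 1353 ((485.26129150390625, 404.104248046875), (123.4328842163086, 33.39306640625), 36.909603118896484)
top blank_centre [461. 237. 538. 263.] 0.59 1523 ((506.45098876953125, -225.3060760498047), (37.626220703125, 141.28182983398438), 5.358327865600586)
```

View pics/w4.png

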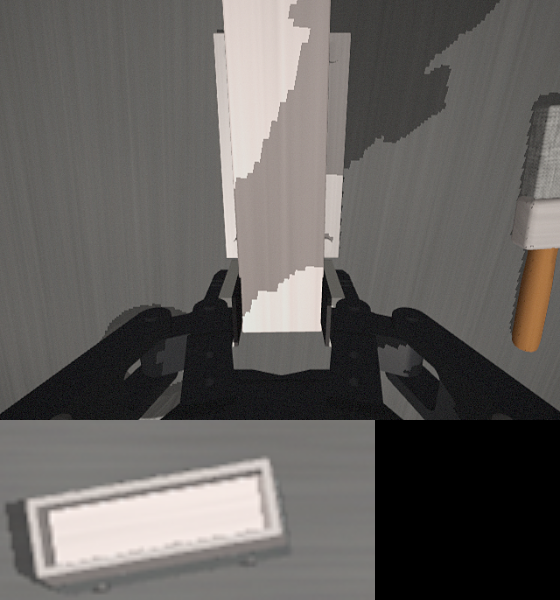

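The wrist image shows the bar over the jig plate, with the plate showing on both sides. The inset shows the narrow magazine with its stack inside and no tongue left. Both cameras put the jig about (2.3, -5.4) mm from the bar's centre, at the same angle within 0.5°. Correcting for that and descending.

```bash
python3 -m inch '[[[2,10,-6],[0,0,0],30],[[2,25,-6],[0,0,0],30],[[2,40,-6],[0,0,0],30],[[2,52,-6],[0,0,0],30],[[2,62,-6],[0,0,0],30],[[2,68,-6],[0,0,0],30],[[2,72,-6],[0,0,0],30],[[2,73,-6],[0,0,0],30],[[2,73,-6],[0,0,0],30],[[2,73,-6],[0,0,0],30]]' 60
python3 - <<'E'
from workcell import bot
from h import *
o=bot.get_obs();print(o['ee_pos'],o['tcp_rot'],o['wrist_force'],o['torque'])
for n in ['top','scene']:
    p=bot.camera(n)
    for k,z in [('jig_top',.008),('blank_centre',.044)]:
        for d in bot.cut_out(p,k)[:3]: print(n,k,np.round(d['box']),round(d['confidence'],2),d['region'].sum(),rect(p,d['region'],z))
E
```

```text
time: 9.3
ee_pos: [0.5182, -0.2861, 0.0239]
tcp_rot: [-90.0, -0.2, 4.7]
wrist_force: [0.1, -1.0, -0.2]
opening: 0.0343
[ 0.51824355 -0.28610902  0.02385205] [-89.97373574  -0.24990113   4.73708814] [ 0.0505522  -1.01657786 -0.18858703] [-0.03176636  0.03095306  0.0049863 ]
top jig_top [434. 232. 515. 280.] 0.88 2114 ((509.0814514160156, -227.4434051513672), (93.3309097290039, 157.71669006347656), 5.093395233154297)
top blank_centre [450. 239. 520. 262.] 0.89 1289 ((511.6046142578125, -234.04234313964844), (38.120994567871094, 144.2354278564453), 6.614070892333984)
top blank_centre [117. 236. 167. 301.] 0.68 1307 ((491.3090515136719, 431.08160400390625), (134.57859802246094, 35.46860122680664), 36.163963317871094)
scene jig_top [194. 123. 263. 178.] 0.89 1523 ((512.2674560546875, -226.06381225585938), (98.8435287475586, 168.8062286376953), 4.999522686004639)
scene blank_centre [454. 291. 477. 359.] 0.92 1217 ((515.0928344726562, 447.58404541015625), (134.34542846679688, 35.04585266113281), 35.46849060058594)
scene blank_centre [204. 117. 254. 157.] 0.84 715 ((511.8868408203125, -229.21026611328125), (40.0009651184082, 139.2716064453125), 5.086589813232422)
```

```bash
python3 - <<'E'
from workcell import bot
from h import *
a=bot.camera('top')['frame'][220:290,425:530];b=bot.camera('scene')['frame'][110:185,185:275];w=bot.camera('wrist')['frame']
f=lambda i,s:cv2.resize(i,s,interpolation=cv2.INTER_CUBIC)
c=np.zeros((600,800,3),np.uint8);c[:300,:450]=f(a,(450,300));c[300:,:360]=f(b,(360,300));c[300:,400:]=f(w,(400,300))
cv2.imwrite('pics/j5.png',c[:,:,::-1])
E
```

```text
(no output)
```

View pics/j5.png

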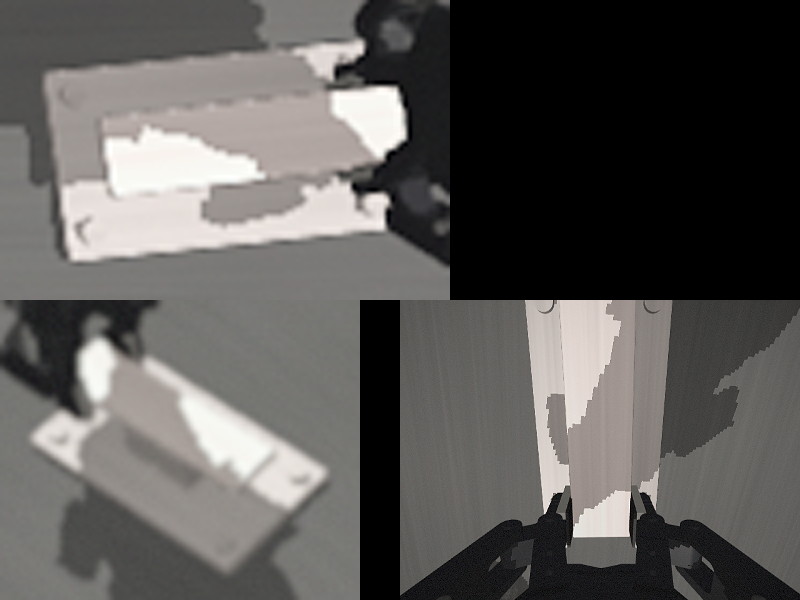

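```bash
python3 - <<'E'
from workcell import bot
from h import *
t=np.radians(4.95);X=np.array([-np.sin(t),np.cos(t)]);Y=np.array([np.cos(t),np.sin(t)])
def loc(n,w): print(n,'along',np.round(w[:,:2]@X*1000,1),'across',np.round(w[:,:2]@Y*1000,1))
p=bot.camera('top');k=4.286;f=lambda a:np.array(a)/k+[425,220]-.4
loc('top bar L end (jig +70)',P(p,f([[102,118],[113,196]]),.047)); loc('top bar R corner',P(p,f([[400,88]]),.047)); loc('top plate L (+80)',P(p,f([[45,73],[70,262]]),.008))
p=bot.camera('scene');f=lambda a:(np.array(a)-[0,300])/4+[185,110]-.4
loc('scene bar far end',P(p,f([[275,452],[235,487]]),.047)); loc('scene plate far end',P(p,f([[328,470],[238,573]]),.008));loc('scene plate near end corner',P(p,f([[32,438]]),.008))
o=bot.get_obs();loc('tcp',np.array([o['ee_pos']]))
E
```

```text
top bar L end (jig +70) along [-205.9 -205.7] across [505.9 470.2]
top bar R corner along [-345.3] across [505.8]
top plate L (+80) along [-194.8 -194. ] across [533.4 443.3]
scene bar far end along [-201.9 -203.4] across [474.1 507.1]
scene plate far end along [-192.2 -184.8] across [444.4 533.6]
scene plate near end corner along [-351.2] across [534.4]
tcp along [-329.6] across [491.3]
```

Lengthwise, the bar is about 2 mm too far toward -x of the jig. Crosswise and in angle it agrees within about 1 mm and 0.1°. Applying +2 mm and lowering to contact.

```bash
python3 -m inch '[[[0,0,1],[0,0,0],30],[[0,1,2],[0,0,0],30],[[0,2,2],[0,0,0],30],[[0,3,2],[0,0,0],30],[[0,4,2],[0,0,0],30],[[0,4,2],[0,0,0],30]]' 60;  python3 -m inch '[[[0,0.5,0],[0,0,0],30],[[0,1,0],[0,0,0],30],[[0,1,0],[0,0,0],30]]'
```

```text
time: 10.45
ee_pos: [0.5178, -0.2839, 0.0193]
tcp_rot: [-89.9, -0.2, 4.7]
wrist_force: [-0.8, 0.7, 0.2]
opening: 0.0346
time: 10.75
ee_pos: [0.5178, -0.284, 0.0188]
tcp_rot: [-90.0, -0.2, 4.7]
wrist_force: [-2.4, 1.1, 5.1]
opening: 0.0342
```

Contact came at 5 N, at the predicted height. Releasing gently.

```bash
python3 -m inch '[[[0,0,0],[0,0,0],36],[[0,0,0],[0,0,0],38],[[0,0,0],[0,0,0],42],[[0,0,0],[0,0,0],48],[[0,0,0],[0,0,0],56],[[0,0,0],[0,0,0],60],[[0,0,0],[0,0,0],60],[[0,0,0],[0,0,0],60]]' 20; python3 - <<'E'
from workcell import bot
from h import *
p=bot.camera('wrist');save(p,'pics/w6.png')
E
```

```text
time: 11.55
ee_pos: [0.5178, -0.284, 0.0188]
tcp_rot: [-89.9, -0.2, 4.7]
wrist_force: [0.7, -0.3, -0.0]
opening: 0.0602
```

View pics/w6.png

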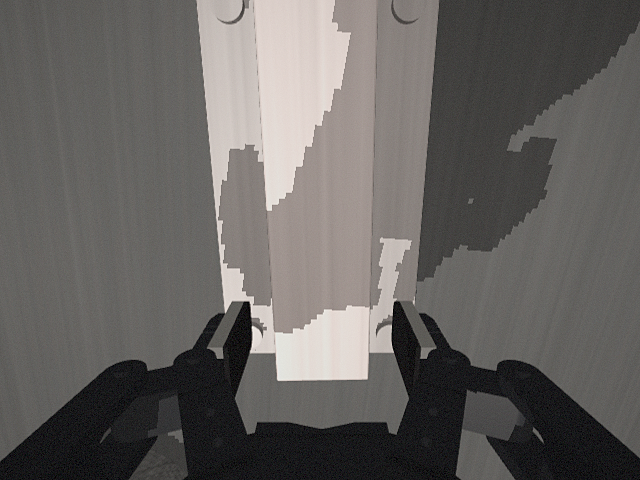

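The fingers stand clear on both sides of the bar (end at columns 275–368, row 380), and it didn't move. Rising straight up and checking.

```bash
python3 -m inch '[[[0,-10,0],[0,0,0],60],[[0,-30,0],[0,0,0],60],[[0,-60,0],[0,0,0],60],[[0,-100,0],[0,0,0],60],[[0,-140,0],[0,0,0],60],[[0,-180,-30],[0,0,0],60],[[0,-200,-60],[0,0,0],60],[[0,-200,-80],[0,0,0],60],[[0,-200,-80],[0,0,0],60],[[0,-200,-80],[0,0,0],60]]'
python3 - <<'E'
from workcell import bot
from h import *
ims={}
for n in ['top','scene','wrist']:
    p=bot.camera(n);ims[n]=p['frame']
    for k,z in [('jig_top',.008),('blank_centre',.042)]:
        for d in bot.cut_out(p,k)[:3]: print(n,k,np.round(d['box']),round(d['confidence'],2),rect(p,d['region'],z))
f=lambda i,s:cv2.resize(i,s,interpolation=cv2.INTER_CUBIC)
c=np.zeros((600,800,3),np.uint8);c[:300,:450]=f(ims['top'][220:290,425:530],(450,300));c[:300,450:]=f(ims['scene'][270:360,300:405],(350,300));c[300:,:360]=f(ims['scene'][110:185,185:275],(360,300));c[300:,400:]=f(ims['wrist'],(400,300))
cv2.imwrite('pics/j7.png',c[:,:,::-1])
E
```

```text
time: 12.6
ee_pos: [0.5234, -0.364, 0.2187]
tcp_rot: [-89.9, -0.2, 4.7]
wrist_force: [-0.0, -0.8, -0.9]
opening: 0.0598
top jig_top [433. 231. 514. 280.] 0.88 ((509.9322204589844, -229.3173828125), (91.38800048828125, 162.77964782714844), 5.077005386352539)
top blank_centre [448. 243. 519. 264.] 0.83 ((509.70684814453125, -230.17593383789062), (36.05725860595703, 140.77389526367188), 5.746260643005371)
scene jig_top [195. 122. 264. 178.] 0.79 ((512.3448486328125, -227.39060974121094), (95.20145416259766, 163.5733642578125), 5.5717058181762695)
scene blank_centre [201. 120. 252. 160.] 0.98 ((511.8780517578125, -226.97244262695312), (39.08456039428711, 139.5522003173828), 5.520478248596191)
scene blank_centre [455. 294. 477. 363.] 0.68 ((513.4378662109375, 447.8284912109375), (136.0799560546875, 37.020233154296875), 36.735801696777344)
wrist jig_top [268.   0. 373. 162.] 0.59 ((513.7664184570312, -246.47174072265625), (90.56871032714844, 132.1063995361328), 4.838250637054443)
wrist blank_centre [293.   1. 346. 154.] 0.59 ((514.6902465820312, -246.67181396484375), (37.02618408203125, 112.0612564086914), 5.330954074859619)
```

View pics/j7.png

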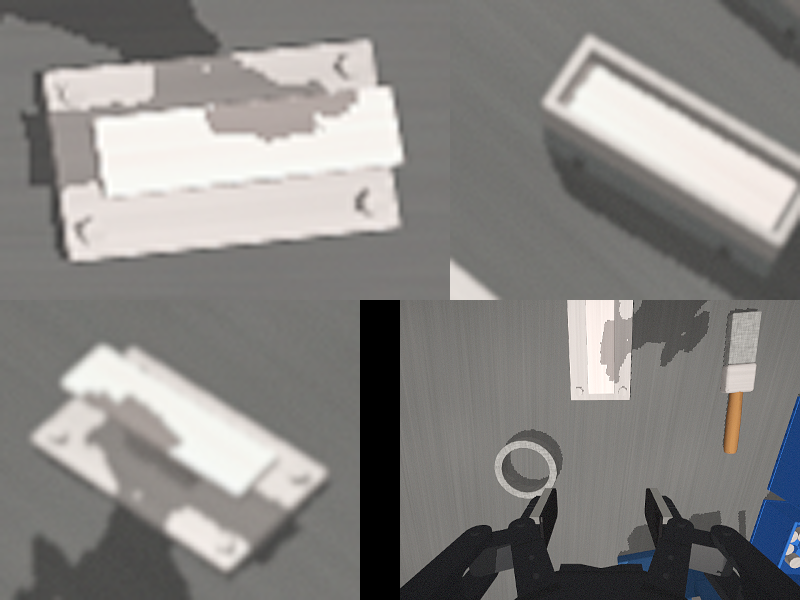

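The bar lies flat on the block. It is centred within about 1 mm (top: offset -0.2, -0.9 mm; scene: -0.5, +0.4 mm) and parallel within about 0.7°. The stack is in the magazine, and the robot is clear.

```bash
python3 -c "
from workcell import bot
print(bot.job_done())"
```

```text
the job is handed in; nothing more can be done
None
```

The job is done and handed in at about 12.8 s. I pulled the bottom bar of the narrow magazine (the one farther from the robot) 120 mm straight out. I then laid it on the jig block, touching down at about 5 N, released it and lifted clear.

**Last checks:**
- **Centring:** the bar is within about 1 mm of the jig centre in both the top and scene cameras, and parallel to the base plate within about 0.7°.
- **Magazine:** the remaining stack is inside with nothing poking out. I judged this from the picture and did not measure the 6 mm drop.
- **Robot:** the gripper was open and touching nothing at hand-in. The highest wrist force reported at the end of any move was about 5 N.

**Disagreements:** the network missed the bar's tongue in the first wrist picture, so I measured it by brightness instead. Just before release, the cameras differed by up to 3 mm on the bar's lengthwise position (1 to 4 mm off). I corrected by 2 mm, and the final views agree.

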